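# Seal a cartridge case with the sprung striker

## Task

Seal the case in the jig: draw the yellow sprung arm back by its black post, away from the case, until you feel its sear catch, without crushing the overtravel buffer just behind the catch, and let go so that the sear alone holds it. Then press the orange trigger pad so that the one full blow drives the red seal pin fully home, and come away. Do not let the arm slip back early, do not touch the pin, and leave the other things on the bench and plate where they are.

Things in the scene. Friction and masses are not known exactly. Their poses are not given: they have to be found in the camera images.
- jig: the sealing jig, bolted down: grey plate (x -200 to 100, y -180 to 150 mm, 12 thick), blue round housing (168 mm across, top 92 mm above the table), a clear case of green and red cartridges (top 78 mm), black trigger housing (48 mm square, top 60 mm). Origin: on the table under the arm's upright pivot. x from the post towards the pivot (arm at 0), y towards the case, z up
- pivot (a point): the upright axis about which the yellow striker arm swings level, at the top of the blue cover disc (92 mm above the table)
- handle (a point): centre of the top of the black upright post on the arm's outer end: 18 mm diameter, black from 80 to 126 mm above the table, 150 mm from the pivot axis. The yellow bar under it is 24 mm wide, 60 to 74 mm high. The spring pulls with about 4.5 N at the post near 0 and 8 N near 1.0; riding up the sear adds 1 to 2 N, gone at the catch. Let back after the catch, the arm comes to rest on the sear
- striker: the yellow sprung arm with its post; origin: the jig's origin, x from post to pivot. At angle a (its yaw in the jig's frame, rad) the post stands at (-150 cos a, -150 sin a) mm in the jig's frame: 0 is struck home, it grows as it is cocked away from the case. It starts on the projecting pin, 0.06 to 0.1. The hidden sear catches it between 0.75 and 1.15, set differently every time, shown nowhere
- buffer (a joint): compression of the rubber overtravel buffer inside the housing, rad of arm travel, 0 free. The arm meets it about 0.035 rad (5 mm at the post) past the catch; from there each mm at the post adds about 2.4 N, on top of the spring. Beyond 0.028 (about 4 mm, some 18 N in all at the post) it is crushed. This reading is rough (0.01).
- trigger_top (a point): centre of the top of the round orange trigger pad, 38 mm across, 80 mm above the table when up, at (-157, -147) mm in the jig's frame
- trigger (a joint): how far the trigger pad is pressed, m: 0 up, 0.012 bottomed. As the arm is cocked and rides over the sear, the pad is drawn down about 9 mm, then pops up again: that is the catch. Spring return 2.4 to 3.9 N, plus friction of the loaded sear: with the arm cocked it takes about 4 to 9 N and lets go 5 to 9 mm down
- seal: the red seal pin sticking out of the case's black hasp towards the arm; origin: the jig's origin, shifted by the pin's travel along the jig's y: 0 to 2 mm at the start, 10 mm fully home. It is tight (about 32 N of friction): the arm's rest pressure does not move it, only a full blow
- pin_face (a point): centre of the outer face of the pin's head (16 mm across, 66 mm above the table, 120 mm out along the arm): at y = 4 mm plus its travel in the jig's frame, so 14 mm when home
- cart_spare: spare green cartridge, 75 x 30 x 34 mm, lying on the jig's base plate behind the housing; bystander (origin: centre of its underside)
- pin_cup: small aluminium cup, 44 mm wide, 35 mm tall, standing on the jig's base plate; bystander (origin: centre of its underside)
- cart_red: red cartridge, 75 x 30 x 34 mm, on the table; bystander (origin: centre of its underside)
- cart_green: green cartridge, 75 x 30 x 34 mm, on the table; bystander (origin: centre of its underside)
- tape: yellow tape core, ring 90 mm across, 24 mm tall, flat on the table; bystander (origin: centre of its underside)
- driver: screwdriver lying on the table; bystander (origin: centre of its underside)
- pin_tray: black two-part tray, 110 x 80 x 35 mm, on the table; bystander (origin: centre of its underside)

How it is judged:
By the outcome, as a careful person would: the job done as asked, in the order asked, and still so for the second after the job is handed in, with the robot touching nothing.
It also fails if it takes over 67 s, if anything falls off the work surface, if the arm or the gripper's body presses on something with over 40 N, if the wrist force passes 120 N, or if a joint passes its speed limit or range.

## Robot

A 6-joint arm with a two-finger parallel gripper is mounted at the origin on the work surface. World frame = base frame: x ahead of the robot, y to its left, z up, the work surface at z = 0. Lengths are in mm, angles in rad, forces in N, time in s.
With the tool pointing down it reaches from about 300 to 875 mm from the base axis. Payload 6.4 kg.
Tool frame: the origin (TCP) lies midway between the tips of the shut fingers; the grasp point (between the pads) lies arm.hold_point_z behind it (arm.hold_point_z is the distance from the TCP to the grasp point, in mm); z points along the fingers, y is the direction in which the jaws open and shut (so a half turn about z gives the same grasp; the last joint's range is limited). The gripper opens to 88 mm and grips with 3 to 60 N. Pads are 18 mm wide; open, the fingers measure 123 mm over their backs; the gripper's body (75 mm by 187 mm) begins 45 mm behind the grasp point.
Start: joints at [0.973, 0.181, 1.607, -0, 1.354, -0.206], TCP at [219.555, 531.448, 205.714] pointing down, gripper open.
Joint ranges: [-2.99, 2.99], [-0.89, 2.07], [0.3, 2.58], [-1.14, 4.28], [0, 2.63], [-3.12, 3.12]. Speed limits (rad/s): [2.57, 2.57, 3.01, 3.14, 3.14, 3.14].

## Interface

Orientations are given as a unit quaternion [x, y, z, w].
In Python, from bench import arm gives the robot as it stands.
- The arm moves only by the shell command python3 -m crank 'ROWS'. ROWS is JSON, a list of rows, each an object with "travel": the shift along the world's x, y, z in cm, a list of three; "dr": the turn, a rotation vector about the world's x, y, z in rad, a list of three; "hand": the finger opening in cm, from 0 to 8.81. In form: [{"travel": [dx, dy, dz], "dr": [rx, ry, rz], "hand": hand}, ...]. A call has 1 to 5 rows; each row shifts and turns the commanded pose from where the row before left it; what a row does not reach is not made up. A row lasts 1/8 s, in which the tool goes at most 62.5 mm and 10.7 degrees, less where a joint would pass 70% of its speed; a pose out of reach is approached as far as the arm can. A call is refused whole if a number of a shift passes 6.25 or a number of a turn 0.188, either way. A call with a gripper value outside its range is refused whole. The fingers move at their own pace and stop on an object; the grip force is fixed at half the most. Time passes only in rows, so rows that do not move let the fingers close. It gives the time, the measured TCP pose, the force and the opening at its end, in the units of the state.
- arm.get_state(): the state, without advancing time (a new reading comes with each control period).
- arm.camera(name): name is "scene" or "top" or "wrist"; returns the picture (400x640x3 uint8, red, green, blue); there is no depth.
- arm.get_calibration(name): a dict with "camera_matrix" (3x3 intrinsics, pixels), "pose" (4x4, takes a point from camera to world coordinates); the wrist camera has in their place "hand_eye" (4x4, takes a point from camera to tool coordinates, whose origin is the TCP and whose axes are the flange's). Camera axes: x right, y down, z forward; pixel columns grow to the right and rows downward; lengths in mm; the calibration is good to about 2 mm. A picture is of the moment at which its call begins: read the wrist's pose just before it. get_calibration takes no time and is no camera call.
- arm.job_done(): hands the job in, once; it reports no verdict.
Trained networks look in the newest picture that a camera, given by its name, has taken for a name from the list of things; names that differ only in an ending like _2 or _b are one class to them, and where a whole thing is asked for, a point or a joint stands for the part that bears it (a point fixed in the world has none). Each returns a list of dicts, best first, with "conf" (0 to 1); they miss things now and then, are a little off and sometimes report something else, mostly with a low value. They report only what shows in the picture. A call takes as long as a camera call.
- arm.boxes_of(camera, name): "pixel" ([column, row] in pixels, amid what is visible of it).
- arm.cut_out(camera, name): "mask" (400x640 bool, what is visible of it) and "pixel" ([column, row] in pixels, amid what is visible of it).
- arm.spot_point(camera, name): "pixel" ([column, row] in pixels: a listed point, or the origin of a listed thing).
The state is a dict: "clock": time; "joint_positions": joint angles; "dq": joint speeds; "joint_torque": joint torques, N m; "eef_pos": TCP position; "tool_rot": TCP orientation; "wrist_force": force on the tool from outside, world axes, zero at the start; "wrist_torque": the same for the moment, N m; "width": finger opening in mm.
Only numpy, scipy, OpenCV 4.12 (cv2) and the standard library are available. Lean on these libraries where they do the work, as an engineer would, in place of code of your own. Each camera call takes 0.05 s, during which the arm holds its last target. There are 200 camera calls.

## Working session

There is one attempt and no reset: what is moved stays moved. The work goes in short steps, Python scripts to look and compute and a shell command to move; the robot and the scene stay as the last step left them, time stands still between calls to the robot, and variables do not carry over. Pictures are saved under pics/ and viewed, about 8 in all and at most 12, crops included, and the job is handed in when it is done.

```bash
mkdir -p pics; cat > h.py <<'E'
from bench import arm
import numpy as np, cv2
def pix2z(cam,p,z):
    c=arm.get_calibration(cam);K=np.array(c["camera_matrix"]);T=np.array(c["pose"])
    d=T[:3,:3]@np.linalg.solve(K,[p[0],p[1],1]);o=T[:3,3]
    return o+d*(z-o[2])/d[2]
def tri(p1,c1,p2,c2):
    A=[];b=[]
    for c,p in((c1,p1),(c2,p2)):
        q=arm.get_calibration(c);K=np.array(q["camera_matrix"]);T=np.array(q["pose"])
        d=T[:3,:3]@np.linalg.solve(K,[p[0],p[1],1]);d/=np.linalg.norm(d);M=np.eye(3)-np.outer(d,d);A.append(M);b.append(M@T[:3,3])
    return np.linalg.lstsq(np.vstack(A),np.hstack(b),rcond=None)[0]
E
python3 - <<'E'
from h import *
np.set_printoptions(precision=1,suppress=True)
im={}
for c in("scene","top"):
    i=arm.camera(c);cv2.imwrite(f"pics/{c}0.png",i[:,:,::-1]);print(c,np.array(arm.get_calibration(c)["pose"])[:3,3])
P={}
for n,z in(("pivot",92),("handle",126),("trigger_top",80),("pin_face",66),("jig",0),("pin_cup",12)):
    for c in("scene","top"):
        r=arm.spot_point(c,n)[:2]
        for q in r: print(n,c,np.array(q["pixel"]),round(q["conf"],2),pix2z(c,q["pixel"],z))
        if r:P[n,c]=r[0]["pixel"]
    if (n,"scene") in P and (n,"top") in P: print("  tri",tri(P[n,"scene"],"scene",P[n,"top"],"top"))
s=arm.get_state();print(s,arm.hold_point_z)
E
```

```text
scene [1142.3 -131.8  909.9]
top [ 405.9   21.6 1713.8]
pivot scene [341.7 231.2] 0.69 [651.2  71.   92. ]
pivot top [317.3 174.7] 0.71 [645.8  73.3  92. ]
pivot top [206.  180.2] 0.49 [634.1 454.5  92. ]
  tri [646.8  73.2  84.6]
handle scene [311.8 182.3] 0.83 [497.5  35.  126. ]
handle scene [342.6 228.1] 0.33 [663.5  67.7 126. ]
handle top [326.2 216.4] 0.63 [500.9  44.8 126. ]
handle top [456.2 211.2] 0.29 [ 510.5 -384.2  126. ]
  tri [499.6  39.7 127.3]
trigger_top scene [268.4 203.8] 0.54 [500.2 -91.8  80. ]
trigger_top top [366.5 216.6] 0.66 [500.5 -91.6  80. ]
  tri [500.5 -91.7  80.4]
jig scene [336.  248.2] 0.78 [644.6  60.7   0. ]
jig top [321.1 179.5] 0.64 [641.7  62.8   0. ]
  tri [642.2  62.3  -4.7]
pin_cup scene [154.8 251.7] 0.67 [ 519.5 -420.1   12. ]
pin_cup scene [379.  253.4] 0.49 [700.2 165.1  12. ]
pin_cup top [286.5 166.3] 0.69 [690.1 185.9  12. ]
  tri [719.  -68.5 451. ]
{'clock': 0.7, 'joint_positions': array([ 1. ,  0.2,  1.6,  0. ,  1.4, -0.2]), 'dq': array([-0.,  0., -0.,  0.,  0.,  0.]), 'joint_torque': array([ -0. , -43.4, -34.2,   0.1,   0. ,  -0. ]), 'eef_pos': array([219.5, 531.5, 205.7]), 'tool_rot': array([ 0.2,  1. ,  0. , -0. ]), 'wrist_force': array([-0.9,  0.2,  0.2]), 'wrist_torque': array([-0.,  0., -0.]), 'width': 88.43077583985891} 18.700000000000003
```

```bash
python3 - <<'E'
import cv2,numpy as np
a=cv2.imread("pics/scene0.png")[100:350,130:530];b=cv2.imread("pics/top0.png")[110:260,200:440]
cv2.imwrite("pics/v1.png",cv2.resize(a,(800,500)));cv2.imwrite("pics/v2.png",cv2.resize(b,None,fx=3.3,fy=3.3))
E
```

```text
(no output)
```

View pics/v1.png

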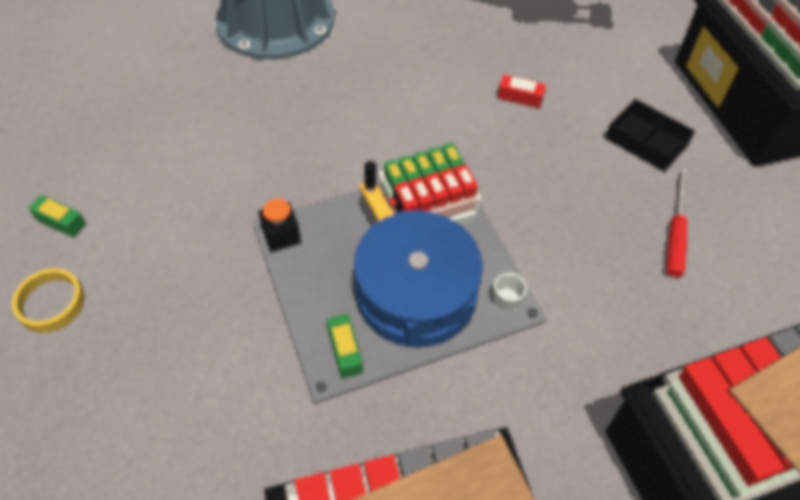

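View pics/v2.png

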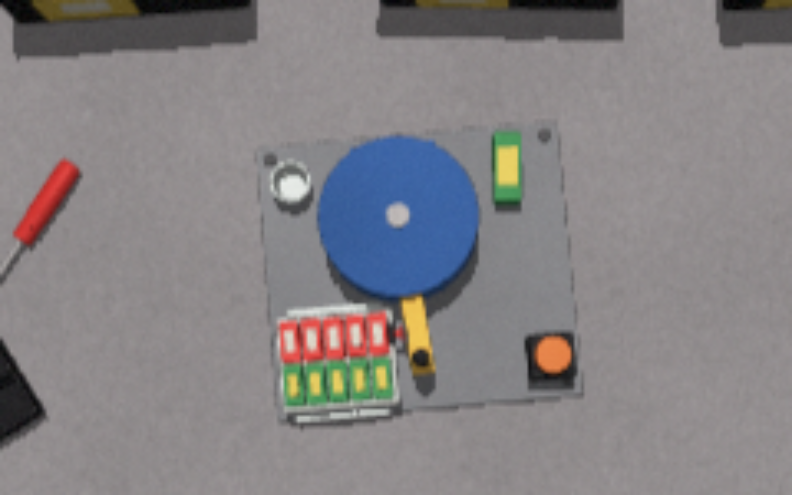

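Jig is at about yaw 0.09 in the world; the network's pivot (top col 317) disagrees with the picture's white cap (about 320.6), so I refine by colour.

```bash
python3 - <<'E'
from h import *
np.set_printoptions(precision=2,suppress=True)
def blob(cam,f,box):
    i=cv2.imread(f"pics/{cam}0.png").astype(int);B,G,R=i[...,0],i[...,1],i[...,2];m=f(R,G,B);k=np.zeros_like(m);x0,x1,y0,y1=box;k[y0:y1,x0:x1]=m[y0:y1,x0:x1]
    n,l,s,c=cv2.connectedComponentsWithStats(k.astype(np.uint8));j=1+np.argmax(s[1:,4]);return c[j],s[j]
org=lambda R,G,B:(R>180)&(G>70)&(G<150)&(B<90)
blue=lambda R,G,B:(B>R+50)
wh=lambda R,G,B:(abs(R-B)<30)&(R>130)
blk=lambda R,G,B:(R<45)&(G<45)&(B<45)
yel=lambda R,G,B:(R>150)&(G>110)&(B<90)&(G>0.62*R)
T={}
for n,f,bt,bs,z in(("trig",org,(350,385,200,235),(250,285,190,220),80),("cap",wh,(312,330,165,185),(328,350,222,238),92),("bar",yel,(318,335,198,224),(305,332,185,215),74),("post",blk,(320,334,210,226),(308,322,178,196),126)):
    for c,b in(("top",bt),("scene",bs)):
        try:
            p,s=blob(c,f,b);print(n,c,p,s,pix2z(c,p,z))
        except Exception as e:print(n,c,e)
p,s=blob("top",blue,(280,350,140,210));print("blue",p,s)
for c in("top","scene"):print(c,[(r["pixel"],r["conf"],pix2z(c,r["pixel"],66)) for r in arm.spot_point(c,"pin_face")])
E
```

```text
trig top [367.35 216.57] [363 212  10  10  84] [500.57 -94.5   80.  ]
trig scene [267.94 204.49] [262 200  13  10 107] [502.16 -93.48  80.  ]
cap top [320.15 174.77] [317 172   7   7  39] [645.36  63.53  92.  ]
cap scene [338.84 229.56] [335 226   9   8  61] [644.24  65.52  92.  ]
bar top [325.97 208.61] [322 200  10  22 106] [530.69  45.9   74.  ]
bar scene [318.23 200.51] [310 192  17  18 141] [524.44  45.02  74.  ]
post top [327.   218.36] [325 216   4   5  11] [494.3   42.26 126.  ]
post scene [314.57 187.  ] [313 182   4  11  42] [515.74  37.6  126.  ]
blue [320.3  175.18] [ 296  151   49   49 1822]
top []
scene []
```

The cap, trigger and post now agree: pivot about (645,64), trigger about (501.5,-94), theta about 0.081, post about (497,40). Moving above the post, with the jaws along the tangent (half-turn choice for wrist range).

```bash
cat > st.py <<'E'
from h import *
from scipy.spatial.transform import Rotation as Ro
s=arm.get_state();R=Ro.from_quat(s["tool_rot"]).as_matrix();p=s["eef_pos"]
PV=np.array([645.,64.]);TH=.081
d=PV-p[:2];phi=np.arctan2(d[1],d[0]);t=np.array([np.sin(phi),-np.cos(phi)]);u=d/np.hypot(*d);f=s["wrist_force"]
print("t %.2f p %s ytool %.3f tilt %.3f w %.1f | a %.3f r %.1f Ftan %.1f Frad %.1f Fz %.1f j6 %.2f"%(s["clock"],np.round(p,1),np.arctan2(R[1,1],R[0,1]),np.hypot(R[0,2],R[1,2]),s["width"],phi-TH,np.hypot(*d),f[:2]@t,f[:2]@u,f[2],s["joint_positions"][5]))
E
python3 st.py
python3 -m crank '[{"travel":[2,-3.5,0],"dr":[0,0,-0.184],"hand":4},{"travel":[2,-3.5,0],"dr":[0,0,-0.184],"hand":4},{"travel":[2,-3.5,0],"dr":[0,0,-0.184],"hand":4},{"travel":[2,-3.5,0],"dr":[0,0,-0.184],"hand":4},{"travel":[2,-3.5,0],"dr":[0,0,-0.184],"hand":4}]'
python3 -m crank '[{"travel":[2,-3.5,0],"dr":[0,0,-0.184],"hand":4},{"travel":[2,-3.5,0],"dr":[0,0,-0.184],"hand":4},{"travel":[2,-3.5,0],"dr":[0,0,-0.184],"hand":4},{"travel":[2,-3.5,0],"dr":[0,0,-0.184],"hand":4},{"travel":[2,-3.5,0],"dr":[0,0,-0.184],"hand":4}]'
python3 st.py
```

```text
t 0.80 p [219.6 531.5 205.8] ytool 1.179 tilt 0.000 w 88.3 | a -0.913 r 632.1 Ftan -0.5 Frad -0.0 Fz -1.1 j6 -0.21
clock: 1.42
eef_pos: [320.1, 355.4, 205.9]
tool_rot: [0.612, 0.791, 0.0, 0.0]
wrist_force: [-0.1, 0.6, 0.2]
width: 40.9
clock: 2.05
eef_pos: [420.2, 180.2, 206.0]
tool_rot: [0.9, 0.437, 0.0, 0.0]
wrist_force: [-0.1, -0.3, -0.6]
width: 40.1
t 2.05 p [420.2 180.2 206. ] ytool -0.667 tilt 0.001 w 40.1 | a -0.558 r 253.1 Ftan 0.3 Frad 0.1 Fz -0.6 j6 0.81
```

```bash
python3 -m crank '[{"travel":[1.92,-3.5,0],"dr":[0,0,-0.186],"hand":4},{"travel":[1.92,-3.5,0],"dr":[0,0,-0.186],"hand":4},{"travel":[1.92,-3.5,0],"dr":[0,0,-0.186],"hand":4},{"travel":[1.92,-3.5,0],"dr":[0,0,-0.186],"hand":4},{"travel":[0,0,0],"dr":[0,0,0],"hand":4}]'
python3 st.py; python3 - <<'E'
from h import *
from scipy.spatial.transform import Rotation as Ro
s=arm.get_state();i=arm.camera("wrist");cv2.imwrite("pics/w1.png",i[:,:,::-1])
c=arm.get_calibration("wrist");K=np.array(c["camera_matrix"]);H=np.array(c["hand_eye"])
W=np.eye(4);W[:3,:3]=Ro.from_quat(s["tool_rot"]).as_matrix();W[:3,3]=s["eef_pos"];T=W@H
np.save("wT.npy",T)
for n,z in(("handle",126),("trigger_top",80),("pivot",92),("pin_face",66)):
    for q in arm.spot_point("wrist",n)[:2]:
        d=T[:3,:3]@np.linalg.solve(K,[*q["pixel"],1]);print(n,np.round(q["pixel"],1),round(q["conf"],2),np.round(T[:3,3]+d*(z-T[2,3])/d[2],1))
E
```

```text
clock: 2.68
eef_pos: [497.3, 39.3, 205.7]
tool_rot: [0.997, 0.081, 0.0, 0.0]
wrist_force: [1.0, -0.3, -0.5]
width: 39.8
t 2.67 p [497.3  39.3 205.7] ytool -1.409 tilt 0.000 w 39.8 | a 0.085 r 149.7 Ftan 0.4 Frad 1.0 Fz -0.5 j6 1.25
handle [306.3 197.3] 0.81 [496.1  46.8 126. ]
trigger_top [433.3 205. ] 0.56 [496.7 -94.1  80. ]
pivot [313.8  26.7] 0.85 [644.5  63.9  92. ]
pin_face [299.8 156.4] 0.58 [524.   59.9  66. ]
```

View pics/w1.png

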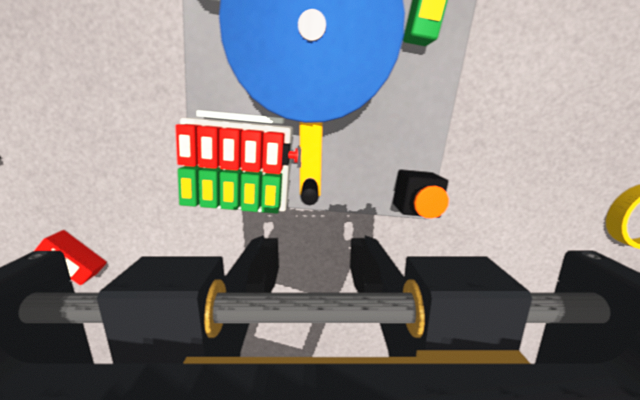

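Wrist view: the post top is at about (309,196), bar centre col 311, pivot (312,25), trigger (431,202) and pin head (296,156). All fit pivot ≈(645,64.5) and a≈0.07. Lowering the open jaws around the post, then drawing slowly with the case-side finger.

```bash
python3 -m crank '[{"travel":[0,0.2,-4],"dr":[0,0,0],"hand":4},{"travel":[0,0,-4],"dr":[0,0,0],"hand":4},{"travel":[0,0,-2],"dr":[0,0,0],"hand":4},{"travel":[0,0,-1.4],"dr":[0,0,0],"hand":3.2},{"travel":[0,0,0],"dr":[0,0,0],"hand":2.8}]'
python3 st.py
python3 -m crank '[{"travel":[0,0,0],"dr":[0,0,0],"hand":2.6},{"travel":[0,0,0],"dr":[0,0,0],"hand":2.6}]'; python3 st.py
python3 - <<'E'
# arc steps for the TCP, pivot (645,64), theta .081
import numpy as np
TH=.081
P=lambda a:np.array([645-150*np.cos(a+TH),64-150*np.sin(a+TH)])
a=.085
for b in np.arange(.185,1.3,.1): print("%.3f->%.3f"%(a,b),np.round((P(b)-P(a))/10,2),np.round(P(b),1));a=b
E
```

```text
clock: 3.55
eef_pos: [495.7, 44.1, 91.1]
tool_rot: [0.997, 0.083, -0.001, -0.0]
wrist_force: [1.2, -0.2, 0.4]
width: 28.2
t 3.55 p [495.7  44.1  91.1] ytool -1.404 tilt 0.001 w 28.2 | a 0.052 r 150.7 Ftan 0.4 Frad 1.1 Fz 0.4 j6 1.25
clock: 3.8
eef_pos: [497.2, 43.4, 92.8]
tool_rot: [0.997, 0.083, 0.001, 0.0]
wrist_force: [-0.4, -0.0, -0.1]
width: 26.3
t 3.80 p [497.2  43.4  92.8] ytool -1.405 tilt 0.002 w 26.3 | a 0.057 r 149.3 Ftan -0.0 Frad -0.4 Fz -0.1 j6 1.25
0.085->0.185 [ 0.32 -1.46] [500.3  24.6]
0.185->0.285 [ 0.47 -1.43] [504.9  10.3]
0.285->0.385 [ 0.61 -1.37] [511.   -3.4]
0.385->0.485 [ 0.74 -1.3 ] [518.4 -16.4]
0.485->0.585 [ 0.87 -1.22] [527.1 -28.7]
0.585->0.685 [ 0.98 -1.13] [536.9 -40. ]
0.685->0.785 [ 1.09 -1.03] [547.8 -50.3]
0.785->0.885 [ 1.19 -0.91] [559.7 -59.4]
0.885->0.985 [ 1.27 -0.79] [572.5 -67.3]
0.985->1.085 [ 1.35 -0.66] [585.9 -73.9]
1.085->1.185 [ 1.41 -0.52] [600.  -79.1]
1.185->1.285 [ 1.45 -0.38] [614.5 -82.9]
```

```bash
python3 -m crank '[{"travel":[0.13,-0.74,0],"dr":[0,0,0.05],"hand":2.6},{"travel":[0.16,-0.73,0],"dr":[0,0,0.05],"hand":2.6},{"travel":[0.2,-0.73,0],"dr":[0,0,0.05],"hand":2.6},{"travel":[0.23,-0.72,0],"dr":[0,0,0.05],"hand":2.6},{"travel":[0.27,-0.7,0],"dr":[0,0,0.05],"hand":2.6}]'
python3 st.py
```

```text
clock: 4.42
eef_pos: [506.5, 8.2, 92.4]
tool_rot: [0.978, 0.207, 0.001, -0.001]
wrist_force: [-1.4, 5.7, 1.6]
width: 26.1
t 4.42 p [506.5   8.2  92.4] ytool -1.154 tilt 0.002 w 26.1 | a 0.302 r 149.4 Ftan -5.8 Frad 0.9 Fz 1.6 j6 0.93
```

```bash
python3 -m crank '[{"travel":[0.3,-0.69,0],"dr":[0,0,0.05],"hand":2.6},{"travel":[0.33,-0.67,0],"dr":[0,0,0.05],"hand":2.6},{"travel":[0.36,-0.66,0],"dr":[0,0,0.05],"hand":2.6},{"travel":[0.4,-0.64,0],"dr":[0,0,0.05],"hand":2.6},{"travel":[0.43,-0.62,0],"dr":[0,0,0.05],"hand":2.6}]'
python3 st.py
python3 -m crank '[{"travel":[0.22,-0.3,0],"dr":[0,0,0.025],"hand":2.6},{"travel":[0.22,-0.3,0],"dr":[0,0,0.025],"hand":2.6},{"travel":[0.24,-0.29,0],"dr":[0,0,0.025],"hand":2.6},{"travel":[0.24,-0.28,0],"dr":[0,0,0.025],"hand":2.6},{"travel":[0,0,0],"dr":[0,0,0],"hand":2.6}]'
python3 st.py
python3 - <<'E'
from h import *
i=arm.camera("wrist");cv2.imwrite("pics/w2.png",i[:,:,::-1]);j=arm.camera("scene");cv2.imwrite("pics/s2.png",cv2.resize(j[150:300,230:430,::-1],None,fx=3,fy=3))
a=cv2.resize(i[:,:,::-1],None,fx=.75,fy=.75);b=cv2.resize(j[150:290,240:400,::-1],(300,262));o=np.zeros((300,790,3),np.uint8);o[:300,:480]=a;o[:262,485:785]=b
cv2.imwrite("pics/v4.png",o)
E
```

```text
clock: 5.05
eef_pos: [524.3, -23.9, 92.2]
tool_rot: [0.945, 0.327, 0.0, -0.002]
wrist_force: [-0.9, 7.7, 2.2]
width: 25.9
t 5.05 p [524.3 -23.9  92.2] ytool -0.903 tilt 0.003 w 25.9 | a 0.548 r 149.3 Ftan -6.7 Frad 3.8 Fz 2.2 j6 0.63
clock: 5.68
eef_pos: [533.6, -35.5, 92.2]
tool_rot: [0.928, 0.374, 0.0, -0.001]
wrist_force: [-1.4, 7.4, 2.3]
width: 26.1
t 5.67 p [533.6 -35.5  92.2] ytool -0.805 tilt 0.003 w 26.1 | a 0.648 r 149.4 Ftan -6.4 Frad 3.9 Fz 2.3 j6 0.51
```

View pics/v4.png

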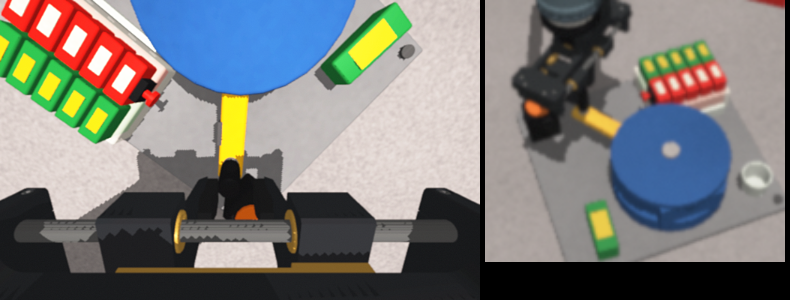

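```bash
python3 -m crank '[{"travel":[0.21,-0.22,0],"dr":[0,0,0.02],"hand":2.6},{"travel":[0.21,-0.21,0],"dr":[0,0,0.02],"hand":2.6},{"travel":[0.21,-0.21,0],"dr":[0,0,0.02],"hand":2.6},{"travel":[0.22,-0.21,0],"dr":[0,0,0.02],"hand":2.6},{"travel":[0,0,0],"dr":[0,0,0],"hand":2.6}]'
python3 st.py
python3 -m crank '[{"travel":[0.14,-0.13,0],"dr":[0,0,0.013],"hand":2.6},{"travel":[0.14,-0.13,0],"dr":[0,0,0.013],"hand":2.6},{"travel":[0,0,0],"dr":[0,0,0],"hand":2.6}]'
python3 st.py
```

```text
clock: 6.4
eef_pos: [541.9, -44.1, 92.2]
tool_rot: [0.912, 0.41, 0.0, -0.001]
wrist_force: [-2.0, 6.3, 3.3]
width: 26.0
t 6.40 p [541.9 -44.1  92.2] ytool -0.725 tilt 0.003 w 26.0 | a 0.728 r 149.4 Ftan -5.8 Frad 3.2 Fz 3.3 j6 0.42
clock: 6.78
eef_pos: [544.6, -46.5, 92.2]
tool_rot: [0.906, 0.422, 0.0, -0.002]
wrist_force: [-1.9, 8.5, 2.2]
width: 26.3
t 6.78 p [544.6 -46.5  92.2] ytool -0.699 tilt 0.003 w 26.3 | a 0.752 r 149.3 Ftan -7.2 Frad 5.0 Fz 2.2 j6 0.39
```

```bash
python3 -m crank '[{"travel":[0.15,-0.13,0],"dr":[0,0,0.013],"hand":2.6},{"travel":[0.15,-0.13,0],"dr":[0,0,0.013],"hand":2.6},{"travel":[0,0,0],"dr":[0,0,0],"hand":2.6}]'
python3 st.py; python3 - <<'E'
from h import *
j=arm.camera("scene").astype(int);R,G,B=j[...,0],j[...,1],j[...,2]
m=(R>150)&(G>50)&(G<150)&(B<90)&(G<.66*R);m[:,:240]=0;m[:,300:]=0;m[:180]=0;m[230:]=0
y,x=np.nonzero(m);print(len(x),x.mean(),y.mean(),y.min(),y.max(),x.min(),x.max())
E
```

```text
clock: 7.15
eef_pos: [547.6, -49.2, 92.2]
tool_rot: [0.901, 0.434, 0.0, -0.001]
wrist_force: [-2.0, 6.6, 3.7]
width: 26.3
t 7.15 p [547.6 -49.2  92.2] ytool -0.673 tilt 0.003 w 26.3 | a 0.779 r 149.3 Ftan -5.8 Frad 3.7 Fz 3.7 j6 0.36<stdin>:4: RuntimeWarning: Mean of empty slice.
  ret = ret.dtype.type(ret / rcount)
Traceback (most recent call last):
ValueError: zero-size array to reduction operation minimum which has no identity
```

```bash
cat > me.py <<'E'
from h import *
def org(j,x0,x1,y0,y1):
    j=j.astype(int);R,G,B=j[...,0],j[...,1],j[...,2]
    m=(R>90)&(G<.72*R)&(G>.3*R)&(B<.45*R);k=np.zeros_like(m);k[y0:y1,x0:x1]=m[y0:y1,x0:x1]
    y,x=np.nonzero(k);return (len(x),round(x.mean(),1),round(y.mean(),1),y.min(),y.max()) if len(x) else 0
F=[]
PV=np.array([645.,64.])
for i in range(6):
    c=("scene","wrist","top")[i%3];im=arm.camera(c)
    s=arm.get_state();F.append(s["wrist_force"])
    if i==0:print("scene",org(im,240,300,185,230))
    if i==1:print("wrist",org(im,240,420,200,330))
    if i==2:print("top",org(im,350,390,200,235))
f=np.mean(F,0);p=s["eef_pos"];d=PV-p[:2];phi=np.arctan2(d[1],d[0]);t=np.array([np.sin(phi),-np.cos(phi)])
print("t %.2f a %.3f Ftan %.2f +- %.2f  F %s"%(s["clock"],phi-.081,f[:2]@t,np.std(np.array(F)[:,:2]@t)/6**.5,np.round(f,1)))
E
python3 me.py
```

```text
scene 0
wrist (784, np.float64(305.1), np.float64(277.2), np.int64(205), np.int64(293))
top (64, np.float64(365.9), np.float64(216.6), np.int64(212), np.int64(222))
t 7.50 a 0.779 Ftan -5.69 +- 0.25  F [-1.6  6.8  2.4]
```

```bash
python3 -m crank '[{"travel":[0.15,-0.13,0],"dr":[0,0,0.013],"hand":2.6},{"travel":[0.15,-0.13,0],"dr":[0,0,0.013],"hand":2.6}]' >/dev/null
python3 me.py
```

```text
scene 0
wrist (623, np.float64(301.9), np.float64(275.4), np.int64(203), np.int64(293))
top (70, np.float64(366.2), np.float64(216.7), np.int64(212), np.int64(222))
t 8.05 a 0.806 Ftan -5.44 +- 0.22  F [-2.2  5.9  2.1]
```

```bash
python3 -m crank '[{"travel":[0.15,-0.12,0],"dr":[0,0,0.013],"hand":2.6},{"travel":[0.16,-0.12,0],"dr":[0,0,0.013],"hand":2.6}]' >/dev/null
python3 me.py
```

```text
scene 0
wrist (384, np.float64(299.7), np.float64(270.2), np.int64(202), np.int64(293))
top (75, np.float64(366.4), np.float64(216.6), np.int64(212), np.int64(222))
t 8.60 a 0.829 Ftan -6.45 +- 0.15  F [-3.   6.7  2.9]
```

```bash
python3 -m crank '[{"travel":[0.16,-0.12,0],"dr":[0,0,0.013],"hand":2.6},{"travel":[0.16,-0.11,0],"dr":[0,0,0.013],"hand":2.6}]' >/dev/null
python3 me.py
```

```text
scene 0
wrist (280, np.float64(297.9), np.float64(264.2), np.int64(201), np.int64(292))
top (78, np.float64(366.7), np.float64(216.6), np.int64(212), np.int64(222))
t 9.15 a 0.855 Ftan -7.06 +- 0.11  F [-3.6  7.   3.4]
```

```bash
python3 -m crank '[{"travel":[0.16,-0.11,0],"dr":[0,0,0.013],"hand":2.6},{"travel":[0.16,-0.11,0],"dr":[0,0,0.013],"hand":2.6}]' >/dev/null
python3 me.py
```

```text
scene 0
wrist (190, np.float64(298.8), np.float64(257.4), np.int64(201), np.int64(292))
top (83, np.float64(366.8), np.float64(216.7), np.int64(212), np.int64(222))
t 9.70 a 0.873 Ftan -10.53 +- 0.07  F [-6.3  9.4  5.6]
```

Force jumped to 10.5 N, which looks like the buffer. The drop may have been at a≈0.75–0.78. Test: ease back 8 mm with the finger still behind the post; if the sear has caught, the load vanishes.

```bash
python3 -m crank '[{"travel":[-0.16,0.11,0],"dr":[0,0,-0.013],"hand":2.6},{"travel":[-0.16,0.11,0],"dr":[0,0,-0.013],"hand":2.6}]' >/dev/null
python3 me.py
python3 -m crank '[{"travel":[-0.16,0.11,0],"dr":[0,0,-0.013],"hand":2.6},{"travel":[-0.16,0.12,0],"dr":[0,0,-0.013],"hand":2.6}]' >/dev/null
python3 me.py
```

```text
scene 0
wrist (287, np.float64(298.1), np.float64(266.9), np.int64(202), np.int64(292))
top (79, np.float64(366.6), np.float64(216.6), np.int64(212), np.int64(222))
t 10.25 a 0.855 Ftan -7.13 +- 0.16  F [-3.7  7.   3. ]
scene 0
wrist (398, np.float64(299.7), np.float64(271.0), np.int64(202), np.int64(293))
top (73, np.float64(366.4), np.float64(216.6), np.int64(212), np.int64(222))
t 10.80 a 0.829 Ftan -6.51 +- 0.11  F [-2.8  7.   3. ]
```

```bash
python3 -m crank '[{"travel":[-0.15,0.12,0],"dr":[0,0,-0.013],"hand":2.6},{"travel":[-0.15,0.13,0],"dr":[0,0,-0.013],"hand":2.6}]' >/dev/null
python3 me.py
python3 -m crank '[{"travel":[-0.15,0.13,0],"dr":[0,0,-0.013],"hand":2.6},{"travel":[-0.15,0.13,0],"dr":[0,0,-0.013],"hand":2.6}]' >/dev/null
python3 me.py
```

```text
scene 0
wrist (482, np.float64(301.6), np.float64(273.5), np.int64(203), np.int64(293))
top (71, np.float64(366.3), np.float64(216.6), np.int64(212), np.int64(222))
t 11.35 a 0.814 Ftan -3.39 +- 0.20  F [-1.3  3.9  1.4]
scene 0
wrist (573, np.float64(303.9), np.float64(275.0), np.int64(203), np.int64(292))
top (69, np.float64(366.2), np.float64(216.5), np.int64(212), np.int64(222))
t 11.90 a 0.791 Ftan -0.36 +- 0.11  F [-0.1  0.4  0.3]
```

The load is gone at a≈0.79, so the sear holds it; peak was 10.5 N, below the 18 N crush. Opening, rising clear, and checking that the arm stays.

```bash
python3 -m crank '[{"travel":[-0.12,0.11,0],"dr":[0,0,0],"hand":3},{"travel":[-0.1,0.09,0],"dr":[0,0,0],"hand":3.6},{"travel":[0,0,0],"dr":[0,0,0],"hand":4},{"travel":[0,0,1],"dr":[0,0,0],"hand":4.2},{"travel":[0,0,2],"dr":[0,0,0],"hand":4.2}]' 
python3 st.py
python3 -m crank '[{"travel":[0,0,3],"dr":[0,0,0],"hand":4.2},{"travel":[0,0,3],"dr":[0,0,0],"hand":4.2},{"travel":[-2,2,3],"dr":[0,0,0],"hand":4.2},{"travel":[-3,3,0],"dr":[0,0,0],"hand":3},{"travel":[-3,3,0],"dr":[0,0,0],"hand":0}]' 
python3 st.py;python3 - <<'E'
from h import *
i=arm.camera("wrist");j=arm.camera("top");k=arm.camera("scene")
o=np.zeros((600,800,3),np.uint8);o[:300,:480]=cv2.resize(i[:,:,::-1],(480,300));o[:300,490:800]=cv2.resize(k[150:290,240:385,::-1],(310,300));o[300:,:480]=cv2.resize(j[130:250,250:442,::-1],(480,300))
cv2.imwrite("pics/v5.png",o)
for c in("top","scene"):
    for n,z in(("handle",126),("trigger_top",80)):
        for q in arm.spot_point(c,n)[:2]:print(c,n,q["pixel"],q["conf"],pix2z(c,q["pixel"],z))
E
```

```text
clock: 12.52
eef_pos: [545.3, -48.7, 121.8]
tool_rot: [0.901, 0.434, -0.001, -0.001]
wrist_force: [0.2, 0.6, -0.0]
width: 41.7
t 12.53 p [545.3 -48.7 121.8] ytool -0.673 tilt 0.002 w 41.7 | a 0.766 r 150.5 Ftan -0.3 Frad 0.6 Fz -0.0 j6 0.37
clock: 13.15
eef_pos: [465.5, 31.7, 213.0]
tool_rot: [0.901, 0.434, 0.001, 0.001]
wrist_force: [0.1, 0.6, 0.2]
width: 24.2
t 13.15 p [465.5  31.7 213. ] ytool -0.674 tilt 0.002 w 24.2 | a 0.097 r 182.4 Ftan -0.6 Frad 0.2 Fz 0.2 j6 0.49
top handle [357.2, 199.0] 0.4 [556.86363775 -59.02678358 126.        ]
top handle [351.3, 162.1] 0.38 [681.03542627 -42.09180431 126.        ]
top trigger_top [352.7, 162.9] 0.59 [686.13010815 -48.68486902  80.        ]
top trigger_top [194.4, 227.1] 0.57 [474.88070915 496.7830757   80.        ]
scene handle [284.6, 200.0] 0.6 [535.73534472 -50.46407023 126.        ]
scene handle [158.2, 253.0] 0.31 [ 604.53381494 -375.80252062  126.        ]
scene trigger_top [270.1, 202.9] 0.44 [498.4721867  -86.61507767  80.        ]
```

View pics/v5.png

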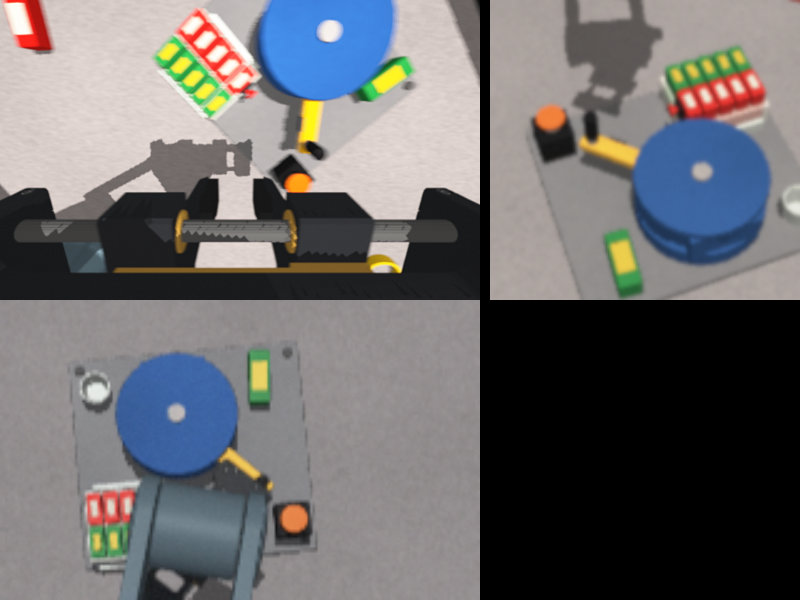

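Sear holds alone: post at about (263,480) in the top panel, i.e. a≈0.75, pad up (orange, 292,518). Next the trigger press; checking the wrist camera's clearance over the post's sweep.

```bash
python3 -m crank '[{"travel":[1,-4,0],"dr":[0,0,-0.07],"hand":0},{"travel":[1,-4,0],"dr":[0,0,0],"hand":0},{"travel":[1.2,-4,0],"dr":[0,0,0],"hand":0},{"travel":[0.3,-0.5,0],"dr":[0,0,0],"hand":0}]'
python3 st.py; python3 - <<'E'
from h import *
print(np.round(arm.get_calibration("wrist")["hand_eye"],2))
k=arm.camera("wrist");cv2.imwrite("pics/v6.png",k[:,:,::-1])
E
```

```text
clock: 14.0
eef_pos: [501.6, -97.0, 211.4]
tool_rot: [0.916, 0.4, -0.0, 0.0]
wrist_force: [-0.1, -0.3, -0.6]
width: 0.3
t 14.00 p [501.6 -97.  211.4] ytool -0.747 tilt 0.000 w 0.3 | a 0.762 r 215.6 Ftan 0.2 Frad -0.3 Fz -0.6 j6 0.32
[[   0.     -0.96   -0.29   74.25]
 [   1.      0.     -0.     -0.24]
 [   0.     -0.29    0.96 -178.62]
 [   0.      0.      0.      1.  ]]
```

View pics/v6.png

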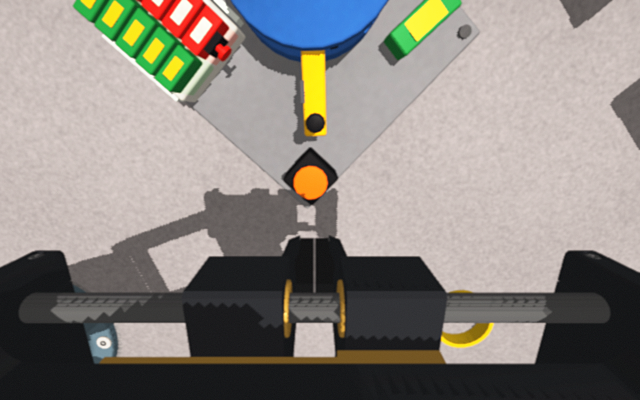

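```bash
python3 - <<'E'
from h import *
from scipy.spatial.transform import Rotation as Ro
s=arm.get_state();c=arm.get_calibration("wrist");K=np.array(c["camera_matrix"]);W=np.eye(4);W[:3,:3]=Ro.from_quat(s["tool_rot"]).as_matrix();W[:3,3]=s["eef_pos"];T=W@np.array(c["hand_eye"])
for p,z in(((311,183),80),((316,122),126)):
    d=T[:3,:3]@np.linalg.solve(K,[*p,1]);print(np.round(T[:3,3]+d*(z-T[2,3])/d[2],1))
E
python3 -m crank '[{"travel":[0,0.2,-4.5],"dr":[0,0,0],"hand":0},{"travel":[0,0,-4.5],"dr":[0,0,0],"hand":0},{"travel":[0,0,-2.5],"dr":[0,0,0],"hand":0},{"travel":[0,0,-0.8],"dr":[0,0,0],"hand":0},{"travel":[0,0,0],"dr":[0,0,0],"hand":0}]'
```

```text
[500.  -92.3  80. ]
[548.5 -47.4 126. ]
clock: 14.68
eef_pos: [501.0, -91.5, 88.9]
tool_rot: [0.915, 0.402, -0.0, -0.0]
wrist_force: [0.3, -0.1, -0.1]
width: 0.5
```

```bash
python3 -m crank '[{"travel":[0,0,-0.8],"dr":[0,0,0],"hand":0},{"travel":[0,0,-0.4],"dr":[0,0,0],"hand":0},{"travel":[0,0,-0.4],"dr":[0,0,0],"hand":0},{"travel":[0,0,-0.3],"dr":[0,0,0],"hand":0},{"travel":[0,0,0],"dr":[0,0,0],"hand":0}]'
python3 - <<'E'
from h import *
j=arm.camera("wrist");cv2.imwrite("pics/v7.png",j[:,:,::-1])
E
```

```text
clock: 15.3
eef_pos: [500.7, -91.8, 69.5]
tool_rot: [0.916, 0.402, -0.0, -0.0]
wrist_force: [0.3, 0.1, -0.2]
width: 0.5
```

View pics/v7.png

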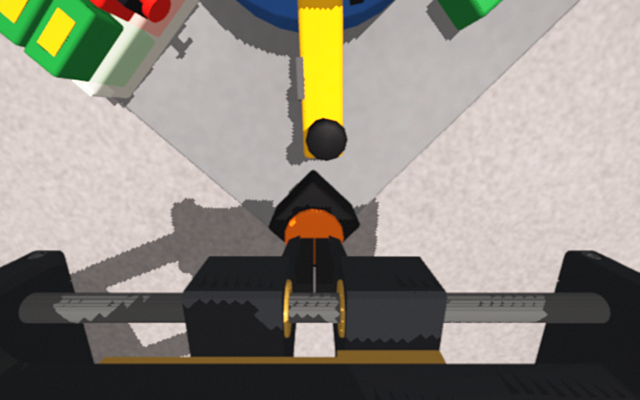

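```bash
python3 -m crank '[{"travel":[0,0,-0.15],"dr":[0,0,0],"hand":0},{"travel":[0,0,0],"dr":[0,0,0],"hand":0}]'
python3 - <<'E'
from h import *
i=arm.camera("wrist");F=[]
for _ in range(3):arm.camera("scene");F.append(arm.get_state()["wrist_force"])
j=arm.camera("scene");print(np.mean(F,0))
a=i[100:300,200:440,::-1];b=cv2.resize(j[165:245,240:360,::-1],(480,320))
o=np.zeros((600,640,3),np.uint8);o[:280,:336]=cv2.resize(a,(336,280));o[280:,:480]=b
cv2.imwrite("pics/v8.png",o)
E
```

```text
clock: 15.6
eef_pos: [500.8, -91.8, 68.2]
tool_rot: [0.916, 0.402, -0.0, -0.0]
wrist_force: [0.2, -0.1, 0.5]
width: 0.5
[-0.00650605  0.10482558  0.20693808]
```

View pics/v8.png

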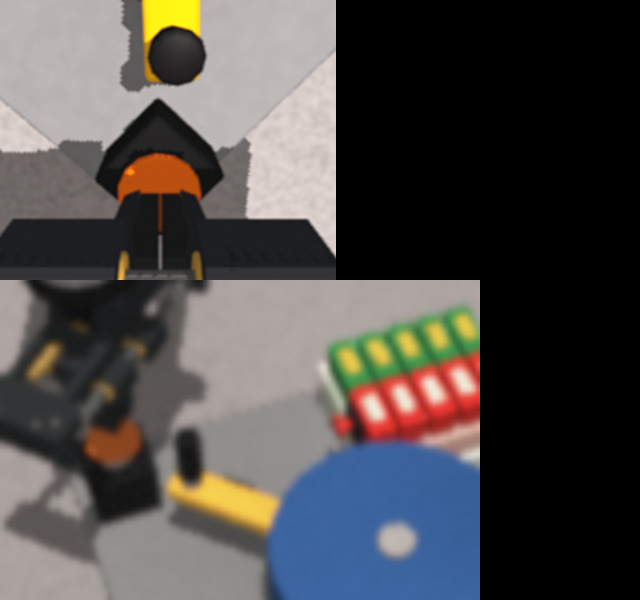

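```bash
python3 - <<'E'
from h import *
np.set_printoptions(precision=2,suppress=True)
c=arm.get_calibration("scene");K=np.array(c["camera_matrix"]);T=np.linalg.inv(np.array(c["pose"]))
def pr(p):
    q=K@(T[:3,:3]@np.array(p)+T[:3,3]);return q[:2]/q[2]
for z in(80,75,71,68):
    e=np.array([pr([500.8+19*np.cos(t),-93+19*np.sin(t),z]) for t in np.linspace(0,6.28,60)]);print(z,pr([500.8,-93,z]),e.min(0),e.max(0))
j=arm.camera("scene");i0=cv2.imread("pics/scene0.png")[:,:,::-1]
for n,i in(("0",i0),("now",j)):
    print(n);print(i[198:220,268])
s=arm.get_state();print(s["wrist_force"],s["joint_torque"],s["wrist_torque"])
E
```

```text
80 [268.01 204.07] [261.14 198.65] [274.88 209.61]
75 [268.22 205.15] [261.36 199.74] [275.06 210.68]
71 [268.38 206.01] [261.54 200.61] [275.2  211.53]
68 [268.5  206.65] [261.68 201.26] [275.3  212.17]
0
[[184 148 133]
 [218 136  98]
 [234 127  67]
 [238 125  57]
 [239 126  58]
 [239 125  58]
 [239 127  58]
 [239 127  59]
 [240 127  58]
 [240 127  58]
 [237 124  57]
 [222 114  56]
 [165  93  62]
 [101  77  68]
 [ 51  48  46]
 [ 33  32  33]
 [ 28  27  29]
 [ 28  26  28]
 [ 25  25  25]
 [ 22  22  22]
 [ 21  23  21]
 [ 23  22  23]]
now
[[ 24  25  27]
 [ 25  26  26]
 [ 27  27  28]
 [ 33  28  28]
 [ 54  35  29]
 [ 96  51  29]
 [129  65  30]
 [139  71  32]
 [139  69  31]
 [139  70  31]
 [140  71  32]
 [138  72  39]
 [124  77  57]
 [ 92  75  68]
 [ 52  49  48]
 [ 32  31  32]
 [ 29  28  31]
 [ 30  29  30]
 [ 24  24  25]
 [ 20  20  21]
 [ 21  21  21]
 [ 21  21  20]]
[-0.04  0.16 -0.27] [ -0.   -39.2  -28.62   0.07  -0.01  -0.  ] [-0.06  0.11 -0.02]
```

The pad is still fully up (its lower edge in the scene view is unchanged) and there's no force, so the finger hasn't reached it although the pose says z=68. Checking where the TCP projects against the tip seen.

```bash
python3 - <<'E'
from h import *
np.set_printoptions(precision=1,suppress=True)
s=arm.get_state();P=s["eef_pos"]
c=arm.get_calibration("scene");K=np.array(c["camera_matrix"]);T=np.linalg.inv(np.array(c["pose"]))
for dz in(0,10,20,30):
    q=K@(T[:3,:3]@(P+[0,0,dz])+T[:3,3]);print("scene",dz,q[:2]/q[2])
c=arm.get_calibration("wrist");K=np.array(c["camera_matrix"]);H=np.linalg.inv(np.array(c["hand_eye"]))
for z in(0,-10,-20,-30):
  for x in(-10,0,10):
    q=K@(H[:3,:3]@np.array([x,0,z])+H[:3,3]);print("wrist tool x,z",x,z,q[:2]/q[2])
j=arm.camera("scene")[165:245,230:310,::-1];cv2.imwrite("pics/v9.png",cv2.resize(j,(560,560),interpolation=cv2.INTER_CUBIC))
E
```

```text
scene 0 [268.9 206.5]
scene 10 [268.5 204.4]
scene 20 [268.1 202.2]
scene 30 [267.7 200. ]
wrist tool x,z -10 0 [314.4 244.3]
wrist tool x,z 0 0 [314.4 230.6]
wrist tool x,z 10 0 [314.5 216.4]
wrist tool x,z -10 -10 [314.5 251. ]
wrist tool x,z 0 -10 [314.5 236.7]
wrist tool x,z 10 -10 [314.5 221.9]
wrist tool x,z -10 -20 [314.5 258.4]
wrist tool x,z 0 -20 [314.5 243.4]
wrist tool x,z 10 -20 [314.5 227.9]
wrist tool x,z -10 -30 [314.5 266.7]
wrist tool x,z 0 -30 [314.5 251. ]
wrist tool x,z 10 -30 [314.5 234.7]
```

View pics/v9.png

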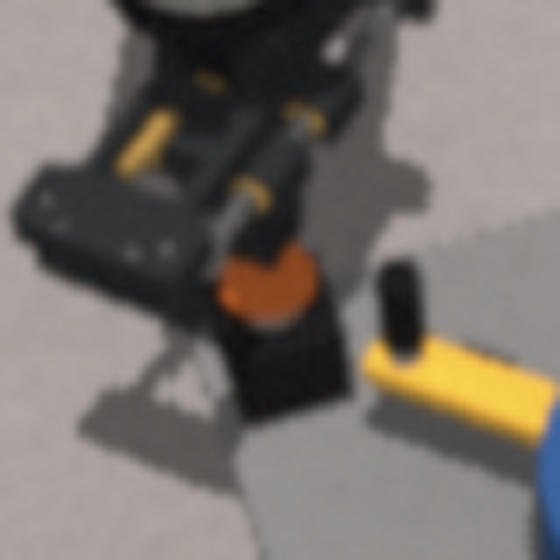

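The fingertip appears (v9, about (265,260)) some 20 mm above the stated TCP, so the tip is still over the pad. Lowering on in small steps, watching force, shifted a bit away from the post's sweep.

```bash
python3 -m crank '[{"travel":[-0.25,-0.3,-0.2],"dr":[0,0,0],"hand":0},{"travel":[0,0,-0.2],"dr":[0,0,0],"hand":0},{"travel":[0,0,0],"dr":[0,0,0],"hand":0}]'
python3 -m crank '[{"travel":[0,0,-0.2],"dr":[0,0,0],"hand":0},{"travel":[0,0,-0.2],"dr":[0,0,0],"hand":0},{"travel":[0,0,0],"dr":[0,0,0],"hand":0}]'
```

```text
clock: 16.32
eef_pos: [498.1, -94.8, 63.9]
tool_rot: [0.916, 0.402, -0.0, -0.0]
wrist_force: [-0.5, -0.3, -0.1]
width: 0.6
clock: 16.7
eef_pos: [498.2, -94.7, 60.0]
tool_rot: [0.916, 0.402, -0.0, -0.0]
wrist_force: [-0.6, -1.3, -0.4]
width: 0.5
```

```bash
python3 -m crank '[{"travel":[0,0,-0.2],"dr":[0,0,0],"hand":0},{"travel":[0,0,-0.2],"dr":[0,0,0],"hand":0},{"travel":[0,0,0],"dr":[0,0,0],"hand":0}]'
```

```text
clock: 17.08
eef_pos: [498.2, -94.8, 56.0]
tool_rot: [0.916, 0.402, -0.0, -0.0]
wrist_force: [-1.3, -1.0, -0.1]
width: 0.6
```

```bash
python3 - <<'E'
from h import *
j=arm.camera("scene")
for c in(264,268,272):print(c,j[196:214,c,0])
F=[]
for _ in range(4):F.append(arm.get_state()["wrist_force"]);arm.camera("wrist")
print(np.mean(F,0))
w=arm.camera("wrist")
o=np.zeros((560,760,3),np.uint8);o[:400,:400]=cv2.resize(j[175:225,240:290,::-1],(400,400),interpolation=cv2.INTER_CUBIC);o[:360,410:760]=cv2.resize(w[120:300,230:405,::-1],(350,360));cv2.imwrite("pics/v10.png",o)
E
```

```text
264 [105  91  72  48  33  29  28  45  84 123 137 138 132 112  71  34  21  19]
268 [ 47  39  32  26  25  24  30  45  67  97 123 137 139 137 122  90  49  29]
272 [ 64  60  60  72  97 136 171 170 150 143 151 152 130 100  70  42  32  30]
[-0.55055567  0.2292582  -0.07471309]
```

View pics/v10.png

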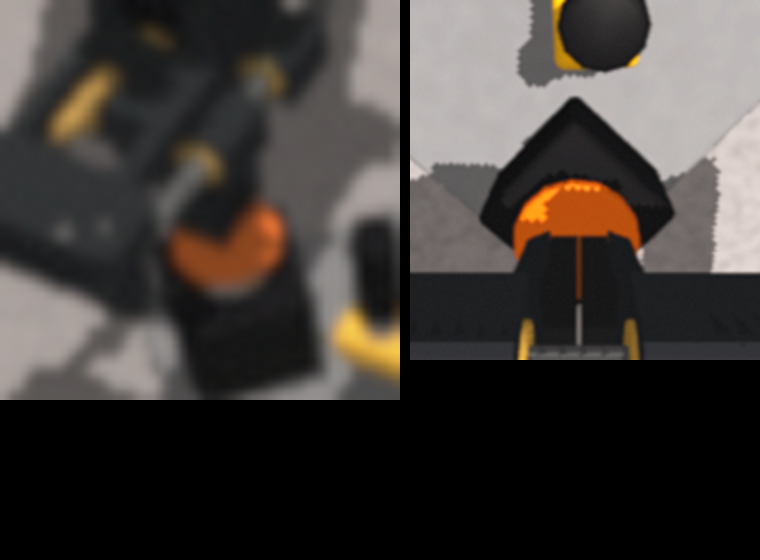

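The tip is now just over the pad (v10 left, about (225,240)); continuing down.

```bash
python3 -m crank '[{"travel":[0,0,-0.15],"dr":[0,0,0],"hand":0},{"travel":[0,0,-0.15],"dr":[0,0,0],"hand":0}]'
python3 -m crank '[{"travel":[0,0,-0.15],"dr":[0,0,0],"hand":0},{"travel":[0,0,-0.15],"dr":[0,0,0],"hand":0}]'
```

```text
clock: 17.62
eef_pos: [498.3, -94.9, 53.1]
tool_rot: [0.916, 0.402, 0.0, 0.0]
wrist_force: [0.2, -0.3, 0.2]
width: 0.2
clock: 17.88
eef_pos: [498.3, -94.8, 50.1]
tool_rot: [0.916, 0.402, -0.0, -0.0]
wrist_force: [-0.3, -0.1, -0.7]
width: 0.6
```

```bash
python3 -m crank '[{"travel":[0,0,-0.15],"dr":[0,0,0],"hand":0},{"travel":[0,0,-0.1],"dr":[0,0,0],"hand":0}]'
```

```text
clock: 18.12
eef_pos: [498.3, -94.8, 47.6]
tool_rot: [0.916, 0.402, -0.0, -0.0]
wrist_force: [-0.1, 0.4, -0.7]
width: 0.1
```

```bash
python3 -m crank '[{"travel":[0,0,-0.15],"dr":[0,0,0],"hand":0},{"travel":[0,0,-0.1],"dr":[0,0,0],"hand":0},{"travel":[0,0,0],"dr":[0,0,0],"hand":0}]'; python3 - <<'E'
from h import *
np.set_printoptions(linewidth=200)
j=arm.camera("scene")
for c in(262,264,266,268,270,272,274):print(c,j[194:216,c,0])
w=arm.camera("wrist");print(w[150:300:6,300]);
E
```

```text
clock: 18.5
eef_pos: [498.5, -95.0, 45.7]
tool_rot: [0.916, 0.402, 0.0, 0.0]
wrist_force: [-2.2, 1.1, 6.7]
width: 0.1
262 [ 36  41  51  58  59  70  84  91  88  84  71  75  99 107  88  59  32  20  21  22  22  29]
264 [ 48  84 111 107  98  91  81  68  47  33  29  40  75 113 129 118  84  42  21  18  18  20]
266 [ 51  66  96 114 108  91  64  36  27  28  27  27  42  77 114 132 120  83  42  20  20  23]
268 [ 49  48  45  50  61  59  44  28  24  26  27  32  44  72 110 132 126  96  55  29  28  29]
270 [ 42  37  30  30  29  29  28  25  29  43  69  95 116 128 136 133 116  82  41  23  28  29]
272 [ 35  38  49  55  54  53  52  71 112 139 140 138 140 145 141 113  74  44  31  29  28  26]
274 [ 76  79  85  90  91  89  81  92 154 198 183 141 125 121  94  54  31  30  31  32  28  22]
[[109  97  81]
 [ 95  92  92]
 [152 147 147]
 [189 184 184]
 [190 183 183]
 [149 145 143]
 [ 15  15  17]
 [ 21  21  22]
 [ 36  35  34]
 [ 38  37  37]
 [ 39  36  39]
 [ 43  25  20]
 [255 164  28]
 [205  86  17]
 [186  80  16]
 [ 28  27  25]
 [ 24  26  26]
 [ 23  22  23]
 [ 23  22  22]
 [ 23  23  24]
 [ 24  24  24]
 [ 23  23  23]
 [ 25  25  25]
 [ 28  27  27]
 [ 66  64  63]]
```

Contact at 6.7 N. Pressing on.

```bash
python3 -m crank '[{"travel":[0,0,-0.2],"dr":[0,0,0],"hand":0},{"travel":[0,0,0],"dr":[0,0,0],"hand":0}]'; python3 -m crank '[{"travel":[0,0,-0.2],"dr":[0,0,0],"hand":0},{"travel":[0,0,0],"dr":[0,0,0],"hand":0}]'; python3 - <<'E'
from h import *
np.set_printoptions(linewidth=200)
j=arm.camera("scene")
for c in(264,268,272,274):print(c,j[194:216,c,0])
w=arm.camera("wrist");cv2.imwrite("pics/w11.png",w[:,:,::-1]);print(w[150:300:6,300,0])
E
```

```text
clock: 18.85
eef_pos: [498.5, -94.9, 43.3]
tool_rot: [0.916, 0.402, 0.0, 0.0]
wrist_force: [-0.5, 0.2, 2.2]
width: 0.3
clock: 19.1
eef_pos: [498.3, -94.8, 41.0]
tool_rot: [0.916, 0.402, -0.0, -0.0]
wrist_force: [-0.7, -0.1, 2.1]
width: 0.6
264 [ 29  39  67  96 102  97  96  94  82  61  44  34  41  77 114 128 115  79  39  20  17  19]
268 [ 49  49  50  52  63  71  62  44  30  26  25  23  29  43  73 109 130 117  72  34  27  29]
272 [ 38  35  37  41  48  48  41  37  62 106 138 139 138 139 137 129 106  66  33  26  29  23]
274 [ 73  72  80  84  88  87  75  58  95 161 202 187 144 120 105  76  47  32  31  30  29  21]
[190 188 189 188 188 185  16  17  29  41  38  41 255 255 196  29  24  25  25  23  23  24  23  29  66]
```

Force fell to about 2 N (spring return only) and the bar's shadow left the wrist view: fired. Coming away and looking.

```bash
python3 -m crank '[{"travel":[0,0,2],"dr":[0,0,0],"hand":0},{"travel":[0,0,4],"dr":[0,0,0],"hand":0},{"travel":[-1,-1,6],"dr":[0,0,0],"hand":0},{"travel":[-2,-2,5],"dr":[0,0,0],"hand":0},{"travel":[0,0,0],"dr":[0,0,0],"hand":0}]'; python3 - <<'E'
from h import *
from scipy.spatial.transform import Rotation as Ro
np.set_printoptions(precision=1,suppress=True)
s=arm.get_state();w=arm.camera("wrist");k=arm.camera("scene");t=arm.camera("top")
c=arm.get_calibration("wrist");K=np.array(c["camera_matrix"]);W=np.eye(4);W[:3,:3]=Ro.from_quat(s["tool_rot"]).as_matrix();W[:3,3]=s["eef_pos"];T=W@np.array(c["hand_eye"])
def J(q):
    d=np.array(q)[:2]-[645,64];a=-.081;return d@np.array([[np.cos(a),np.sin(a)],[-np.sin(a),np.cos(a)]])
for n,z in(("handle",126),("pin_face",66),("pivot",92)):
    for q in arm.spot_point("wrist",n)[:2]:
        d=T[:3,:3]@np.linalg.solve(K,[*q["pixel"],1]);x=T[:3,3]+d*(z-T[2,3])/d[2];print("wrist",n,np.array(q["pixel"]),round(q["conf"],2),x,"jig",J(x))
    for q in arm.spot_point("top",n)[:1]:
        x=pix2z("top",q["pixel"],z);print("top",n,np.array(q["pixel"]),x,"jig",J(x))
o=np.zeros((600,800,3),np.uint8);o[:400,:640]=w[:,:,::-1];o[400:,:300]=cv2.resize(k[160:260,250:400,::-1],(300,200));o[400:,310:610]=cv2.resize(t[140:240,260:410,::-1],(300,200))
cv2.imwrite("pics/v11.png",o)
E
```

```text
clock: 19.82
eef_pos: [470.1, -127.0, 215.6]
tool_rot: [0.916, 0.401, 0.003, 0.003]
wrist_force: [0.4, -1.0, 0.1]
width: 0.5
wrist handle [184.   17.7] 0.67 [494.1  54.5 126. ] jig [-151.2    2.7]
top handle [322.3 213.1] [512.   57.5 126. ] jig [-133.     4.3]
top pivot [320.8 175.5] [642.8  61.4  92. ] jig [-2.4 -2.4]
```

View pics/v11.png

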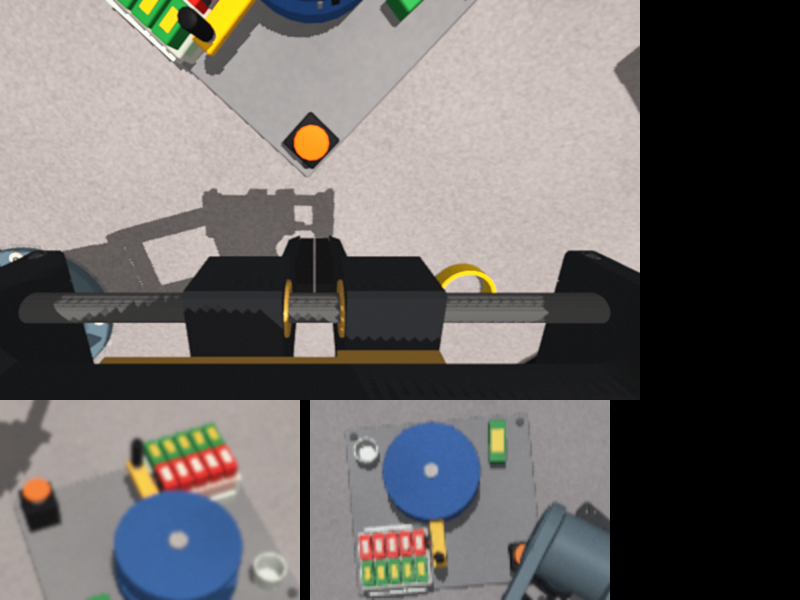

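```bash
python3 -c "
from bench import arm
print(arm.job_done())"
```

```text
the job is handed in; nothing more can be done
None
```

The striker was cocked onto its sear and fired, and the last pictures show the arm struck home. I handed the job in at about 20 s, with the robot clear of everything.

- **Cocking:** I pushed the post round with one finger of the loosely open jaws. I did not feel the catch itself. I noticed it when the force rose to 10.5 N, which I took for the buffer; that is below the roughly 18 N that crushes it. Easing back, the load fell to zero at a ≈ 0.79 by the tool. I opened the jaws and the arm stayed at about 0.75 on the sear alone.
- **Trigger:** I pressed the pad down with the fingers shut. The force peaked at 6.7 N in the readings, then fell to about 2 N as the sear let go.

**Last checks:**
- **Arm:** the wrist camera puts the post at jig (-151, 2.7) mm, so the arm is at about 0, down from about 0.07 at the start. That means the pin is fully home.
- **Pin:** this is inferred from the arm's angle. The network did not find the pin face in the last pictures, so its travel was not measured directly.
- **Surroundings:** the pad is back up. The spare cartridge and cup look unmoved in the last pictures; I did not measure the bystanders.

**Disagreements:**
- The top camera's post fix was 18 mm short along the arm, although its sideways value agreed.
- The shut fingertips met the pad with the TCP reading z ≈ 46 mm, about 34 mm lower than the pad's stated height. I found contact by force instead, and did not resolve the cause.
- I never read the buffer itself; that it was not crushed rests on the force alone.

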